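Set the eccentric guide roller and prove the gap with the sliding gauge

ROBOT

A 6-joint arm with a two-finger parallel gripper is mounted at the origin on the work surface. World frame = base frame: x ahead of the robot, y to its left, z up, the work surface at z = 0. Lengths are in m, angles in rad, forces in N, time in s.
With the tool pointing down it reaches from about 0.225 to 0.875 m from the base axis. Payload 3.4 kg.
Tool frame: the origin (TCP) lies midway between the tips of the shut fingers; the grasp point (between the pads) lies 19 mm behind it; z points along the fingers, y is the line along which they close (so a half turn about z gives the same grasp; the last joint's range is limited). The gripper opens to 85 mm and grips with 20 to 120 N. Pads are 22 mm wide; open, the fingers measure 114 mm over their backs; the gripper's body (76 mm by 85 mm) begins 54 mm behind the grasp point. The pads swing forward as they close: fully open they stand 13 mm farther back than shut.
Start: joints at [-1.352, 0.276, 1.505, -0, 1.361, -0.121], TCP at [0.192, -0.542, 0.231] pointing down, gripper open.
Joint ranges: [-2.89, 2.89], [-0.75, 2.08], [0.22, 2.7], [-1.18, 4.32], [0.11, 2.71], [-2.7, 2.7]. Speed limits (rad/s): [2.57, 2.57, 3.14, 3.14, 3.14, 3.14].

INTERFACE

Orientations are given as a unit quaternion [w, x, y, z].
In Python, from rig import * gives the robot as it stands.
- The arm moves only by the tool apply_moves, never from a script. Its argument "steps" is one flat list of numbers, 4 for each row, row after row: the shift along the world's x, y, z in cm, then the turn about the world's z in degrees. A call has 1 to 8 rows; each row is the pose to reach, as a shift and turn from the pose commanded when the call began; what a row does not reach only later rows make up. A row lasts 1/12 s, in which the tool goes at most 41.7 mm and 7.16 degrees, less where a joint would pass 70% of its speed; a pose out of reach is approached as far as the arm can. A call with a gripper value outside its range is refused whole. "jaw" is the closure in counts, from 0 (fully open) to 255 (shut), set as the call begins (left out, the last holds). The fingers move at their own pace and stop on an object; "newtons" is the grip in N (left out, the last holds). Time passes only in rows, so rows that repeat a pose let the fingers close. It gives the time, the measured TCP pose, the force, the opening and the grip force at its end, in the units of the state.
- get_state(): the state, without advancing time (a new reading comes with each control period).
- get_image(name): name is "side" or "top" or "wrist"; returns the picture (400x640x3 uint8, red, green, blue); there is no depth.
- calibration(name): a dict with "fx", "fy", "cx", "cy" (pixels), "xyz" and "rotation" of the camera in the world. Camera axes: x right, y up, looking along -z (the intrinsics and any distortion apply to the point x, -y, -z); pixel columns grow to the right and rows downward; lengths in m; the calibration is good to about 2 mm. The wrist camera is an equidistant fisheye: a pixel r from the principal point sees the ray r / f radians off the axis. A picture is of the moment at which its call begins: read the wrist's pose just before it. calibration takes no time and is no camera call; for the wrist camera it gives the pose at the moment of the call.
- sign_off(): hands the job in; it is judged then, once.
The state is a dict: "clock": time; "qpos": joint angles; "qd": joint speeds; "effort": joint torques, N m; "position": TCP position; "ee_rot": TCP orientation; "contact_force": force on the tool from outside, world axes, zero at the start; "moment": the same for the moment, N m; "width": finger opening in m; "gripper_force": force on a finger pad.
Only numpy, scipy, OpenCV 4.12 (cv2) and the standard library are available. Lean on these libraries where they do the work, as an engineer would, in place of code of your own. Each camera call takes 0.05 s, during which the arm holds its last target. There are 200 camera calls.

TASK

The eccentric roller on the checking fixture is set too tight. Swing its handle round until it points straight away from the fence, along the line engraved on the plate, then prove the gap: slide the gauge along the fence past the roller, flat on the plate and never lifted out, all the way to the end stop. Let go and leave the handle on its line and the gauge at the stop.

Things in the scene. Friction and masses are not known exactly. Their poses are not given: they have to be found in the camera images.
- fixture: Fixed dark plate 170 (x) x 300 (y) x 12 mm; origin under its centre. Aluminium fence on its +x side, inner face at x=+55 mm, 22 mm above plate. Beside it the gauge's lane, x=19 to 55, low guides (15 mm above plate) on its -x side at both ends. End stop (20 mm above plate) across the lane, face at y=+115. Roller pivot at x=-6, y=0; white engraved line along x at y=0 by the -x edge.
- cam (a joint): Roller angle, rad, counter-clockwise from above, about an upright pivot. Steel disc 52 mm wide, 18 high, 12 off-centre, flat handle arm on top. At 0 the handle points to fixture +y, gap to fence 23 mm; at 1.571 it points to fixture -x over the line, gap 35 mm, right for the gauge; beyond is too wide. Starts 0 to 0.7, range -0.15 to 2.5; friction 0.25 N m (4 N at the pin); stays where left.
- cam_pin (a point): Middle of the upright round black pin at the end of the roller's handle, 60 mm from the pivot. Pin 16 mm in diameter; this point is 60 mm above the table, the pin's top 81, the handle arm's upper face 38. Pinch it from above and lead it round the pivot, or push it.
- gauge_grip (a point): Point on the stem of the loose steel gauge in the lane: a round-ended bar 30 wide, 70 long (along y), 20 high, 0.33 kg, with a 14 mm square stem 45 mm tall in its middle. Point is 45 above its underside, 57 above the table; stem top 77. Starts at fixture y=-100 to -85 mm; touches the end stop at y=+80. A smaller, thinner gauge of the same shape lies on the table, not needed.
Mind the look-alikes: they are no part of the job. What is shaped like the part that bears gauge_grip but green, pink or red is not meant.

How it is judged:
On the way, in this order (a step that is already met when the one before it is completed fails the run):
1. the roller's handle stands on its line (within 15 degrees) with the gauge still on the entry side of the roller (value of joint cam between 1.31 and 1.83 rad and y of gauge_grip in the frame of fixture below -0.05 m), for 0.2 s.
2. the gauge has been slid past the roller to the end stop (y of gauge_grip in the frame of fixture between 0.065 and 0.095 m and x of gauge_grip in the frame of fixture between 0.02 and 0.055 m and z of gauge_grip in the frame of fixture below 0.065 m and angle between gauge_grip's own z axis and vertical below 0.17 rad), for 0.2 s.
At the end, for the whole second after the job is handed in: The handle is within 15 degrees of its line (joint 1.31 to 1.83), the gauge stands upright on the plate in its lane within 15 mm of the end stop, at rest (all of step 2 and value of joint cam between 1.31 and 1.83 rad and linear speed of gauge below 0.02 m/s); the robot touches nothing.
It fails at once if the gauge is lifted out of its lane (more than 15 mm off the plate) instead of slid (z of gauge_grip in the frame of fixture above 0.072 m).
It also fails if it takes over 45 s, if anything falls off the work surface, if the arm or the gripper's body presses on something with over 40 N, if the wrist force passes 120 N, or if a joint passes its speed limit or range.

## Working session

There is one attempt and no reset: what is moved stays moved. The work goes in short steps, Python scripts to look and compute and a tool call to move; the robot and the scene stay as the last step left them, time stands still between calls to the robot, and variables do not carry over. Pictures are saved under pics/ and viewed, at most 10 in all, crops included, and the job is handed in when it is done.

Besides the shell and the picture viewer there is one more tool, called in YAML: its name, and indented under it one key for each argument. apply_moves: Moves the arm, as the interface text tells. Its arguments: {"type":"object","properties":{"steps":{"type":"array","items":{"type":"number"}},"jaw":{"type":"number"},"newtons":{"type":"number"}},"required":["steps"]}

```bash
mkdir -p pics; cat > h.py <<'E'
from rig import *
import numpy as np, cv2
def save(n,f):
    im=get_image(n); cv2.imwrite('pics/'+f,im[:,:,::-1]); return im
def ray(c,u,v):
    d=np.array([(u-c['cx'])/c['fx'],-(v-c['cy'])/c['fy'],-1.])
    return np.array(c['xyz']),np.array(c['rotation']).reshape(3,3)@d
def hit(c,u,v,z):
    o,d=ray(c,u,v); return o+d*(z-o[2])/d[2]
E
python3 - <<'E'
from h import *
print(get_state())
save('top','t1.png');save('side','s1.png')
print(calibration('top'),calibration('side'))
E
```

```text
{'clock': 0.0, 'qpos': array([-1.35204821e+00,  2.76597567e-01,  1.50613435e+00, -3.43433884e-06,
        1.36069682e+00, -1.21009246e-01]), 'qd': array([-0.00094589, -0.00165378,  0.00054735,  0.00084003,  0.00078206,
        0.000345  ]), 'effort': array([ 8.46059702e-04, -4.16776586e+01, -2.45807040e+01, -4.55992074e-05,
        1.09524993e-02, -2.95924437e-06]), 'position': array([ 0.19149684, -0.54161512,  0.23043776]), 'ee_rot': array([-9.16861696e-04,  9.85604808e-01,  1.69063062e-01, -4.65233038e-05]), 'contact_force': array([ 0.09058506, -0.77064288, -0.17805979]), 'moment': array([0.07417106, 0.01718613, 0.01526722]), 'gripper_force': 0.0, 'width': 0.08564842838405082}
{'fx': 393.51453039846245, 'fy': 393.51453039846245, 'cx': 318.6286634455095, 'cy': 193.71859579660028, 'xyz': array([ 0.56824055, -0.03836514,  0.70692492]), 'rotation': array([ 0.71698551,  0.03095533, -0.0075583 , -0.6963594 ])} {'fx': 458.74017202763866, 'fy': 458.74017202763866, 'cx': 325.76107210640316, 'cy': 201.1177859658708, 'xyz': array([0.59098045, 0.59947758, 0.55087369]), 'rotation': array([-0.03477727, -0.00975718,  0.45159209,  0.89149309])}
```

```bash
sed -i "s/np.array(c\['rotation'\]).reshape(3,3)@d/R.from_quat(c['rotation'],scalar_first=True).apply(d)/; 1a from scipy.spatial.transform import Rotation as R" h.py; ls pics
```

```text
s1.png
t1.png
```

View pics/t1.png

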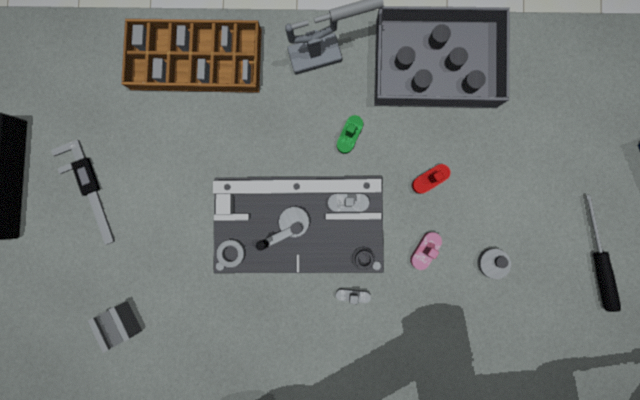

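View pics/s1.png

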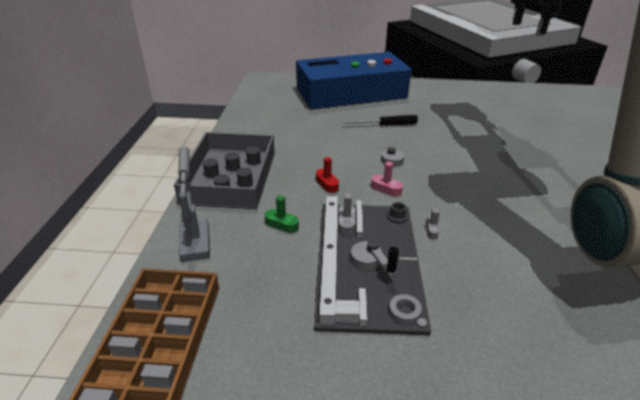

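Top view: fixture spans about (214,178)–(383,272), with the fence at the top (+x) and the end stop at left (+y). Candidates for the gauge:
- Steel gauge in the lane, (348,202).
- Small steel gauge on the table, (353,296).
- Green (350,134), red (431,179) and pink (427,250).

The one meant is the steel gauge in the lane at (348,202). The pin is at about (262,244). I'll confirm with a crop and measure.

```bash
python3 - <<'E'
from h import *
im=cv2.imread('pics/t1.png'); c=calibration('top')
cv2.imwrite('pics/c1.png',cv2.resize(im[165:285,205:395],None,fx=4,fy=4,interpolation=cv2.INTER_CUBIC))
for n,p,z in [('line in',(297.5,255),.012),('line out',(297.5,271),.012),('plate -x-y',(383,272.5),.012),('plate -x+y',(213.5,272.5),.012),('screwL',(227,187),.034),('screwR',(366.5,185.5),.034),('pintop',(262,244.5),.081),('stemtop',(348,201),.077)]:
    print(n,hit(c,*p,z).round(4))
E
```

```text
line in [0.4969 0.0191 0.012 ]
line out [0.4691 0.0182 0.012 ]
plate -x-y [ 0.4717 -0.131   0.012 ]
plate -x+y [0.4613 0.1666 0.012 ]
screwL [0.6118 0.1432 0.034 ]
screwR [ 0.621  -0.0969  0.034 ]
pintop [0.5187 0.0705 0.081 ]
stemtop [ 0.592  -0.0643  0.077 ]
```

View pics/c1.png

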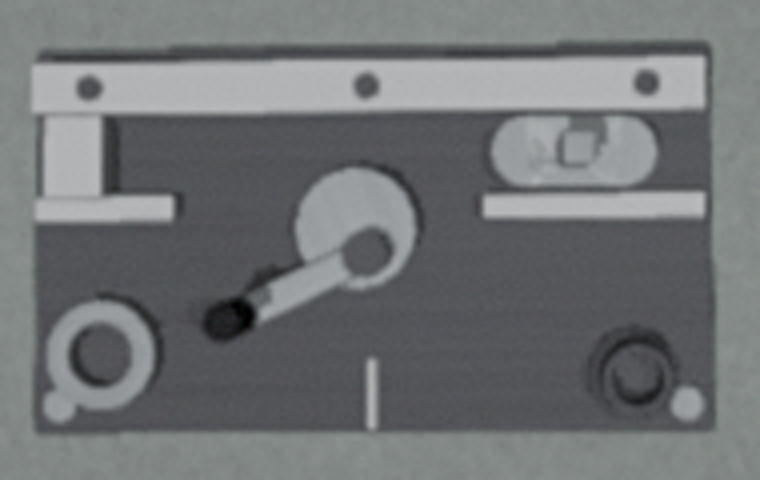

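The crop confirms it: the steel gauge lies in the lane with its stem top at about (349,202). The pin top is at about (260.5,245.5) and the pivot cap at (297,228). Fixture yaw is about 2.1°, origin (0.551,0.021), pivot (0.545,0.021) and pin (0.516,0.072). Next I'll go above the pin.

apply_moves:
  steps: [32.4, 61.4, 0, -17.5, 32.4, 61.4, 0, -17.5, 32.4, 61.4, 0, -17.5, 32.4, 61.4, 0, -17.5, 32.4, 61.4, 0, -17.5, 32.4, 61.4, 0, -17.5, 32.4, 61.4, 0, -17.5, 32.4, 61.4, 0, -17.5]
  jaw: 0
  newtons: 30

```text
clock: 0.77
position: [0.3474, -0.2453, 0.2311]
ee_rot: [-0.0, 1.0, 0.017, -0.0]
contact_force: [-0.7, -0.3, 0.1]
width: 0.0853
gripper_force: 0.0
```

apply_moves:
  steps: [16.9, 31.7, -6, 0, 16.9, 31.7, -6, 0, 16.9, 31.7, -6, 0, 16.9, 31.7, -6, 0, 16.9, 31.7, -6, 0, 16.9, 31.7, -6, 0, 16.9, 31.7, -6, 0, 16.9, 31.7, -6, 0]

```text
clock: 1.43
position: [0.5021, 0.0449, 0.1759]
ee_rot: [0.0, 1.0, 0.017, -0.0]
contact_force: [0.1, -1.4, -0.3]
width: 0.0852
gripper_force: 0.0
```

apply_moves:
  steps: [0.3, 1.8, -0.5, 0, 0.3, 1.8, -0.5, 0]

```text
clock: 1.6
position: [0.5049, 0.0646, 0.1697]
ee_rot: [-0.001, 1.0, 0.019, -0.001]
contact_force: [0.1, 0.1, -0.1]
width: 0.0853
gripper_force: 0.0
```

```bash
python3 - <<'E'
from h import *
s=get_state();c=calibration('wrist');print(s['position'],c)
import json;json.dump({k:np.asarray(v).tolist() for k,v in c.items()},open('w1.json','w'))
save('wrist','w1.png')
E
```

```text
[0.50485133 0.06460476 0.16974689] {'fx': 309.70691628693146, 'fy': 309.70691628693146, 'cx': 318.8063265436756, 'cy': 203.17667184798432, 'xyz': array([0.57423787, 0.0669432 , 0.31314176]), 'rotation': array([ 0.71372669, -0.09902481,  0.0963977 , -0.68665551])}
```

View pics/w1.png

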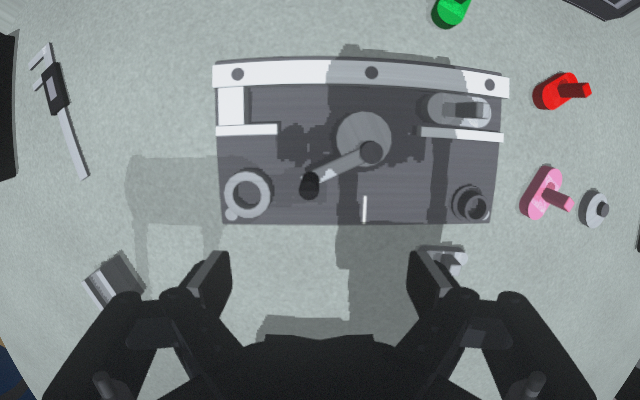

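Wrist view: pin top about (308,191), pivot cap (371,152), line (364,197)–(364,222), stem top about (481,110), fence screws (237,74) and (490,84).

```bash
cat >> h.py <<'E'
def whit(c,u,v,z):
    a=np.array([u-c['cx'],v-c['cy']]); r=np.hypot(*a); t=r/c['fx']
    d=np.array([np.sin(t)*a[0]/r,-np.sin(t)*a[1]/r,-np.cos(t)])
    d=R.from_quat(c['rotation'],scalar_first=True).apply(d); o=np.array(c['xyz']); return o+d*(z-o[2])/d[2]
E
python3 - <<'E'
from h import *
import json
c=json.load(open('w1.json')); im=cv2.imread('pics/w1.png'); t=calibration('top')
g=im.max(2)[165:205,295:325]; m=(g<38).astype(np.uint8); ys,xs=np.nonzero(m); print('pin dark',xs.min()+295,xs.max()+295,ys.min()+165,ys.max()+165)
for n,p,z in [('line in',(364.5,197),.012),('line out',(364,222),.012),('plate -x-y',(490,223),.012),('plate -x+y',(222,223),.012),('screwL',(237.5,74),.034),('screwR',(490,84.5),.034),('pintop',(308.5,191.5),.081),('stemtop',(481,110.5),.077),('cap',(371,152),.04)]:
    print(n,whit(c,*p,z).round(4))
for n,p,z in [('pintop',(260.5,245.5),.081),('stemtop',(349.3,202),.077),('cap',(296.75,228),.04)]: print(n,hit(t,*p,z).round(4))
E
```

```text
pin dark 303 317 173 184
line in [0.4969 0.0182 0.012 ]
line out [0.4701 0.0165 0.012 ]
plate -x-y [ 0.4725 -0.1339  0.012 ]
plate -x+y [0.4626 0.1665 0.012 ]
screwL [0.6134 0.1425 0.034 ]
screwR [ 0.6224 -0.099   0.034 ]
pintop [0.5173 0.0731 0.081 ]
stemtop [ 0.5916 -0.0658  0.077 ]
cap [0.5457 0.0197 0.04  ]
pintop [0.517  0.0728 0.081 ]
stemtop [ 0.5904 -0.0664  0.077 ]
cap [0.5451 0.0196 0.04  ]
```

apply_moves:
  steps: [0, 0, 0, 0, 0, 0, 0, 0]

```text
clock: 1.82
position: [0.5045, 0.0597, 0.1715]
ee_rot: [0.0, 1.0, 0.017, -0.0]
contact_force: [0.4, -0.3, 0.0]
width: 0.0856
gripper_force: 0.0
```

apply_moves:
  steps: [1.25, 1.3, 0, 0, 1.25, 1.3, -4, 0, 1.25, 1.3, -8, 0, 1.25, 1.3, -12.3, 0, 1.25, 1.3, -12.3, 0, 1.25, 1.3, -12.3, 0]

```text
clock: 2.32
position: [0.5156, 0.0725, 0.0473]
ee_rot: [0.0, 1.0, 0.016, -0.003]
contact_force: [-0.0, 0.2, 0.4]
width: 0.0856
gripper_force: 0.0
```

apply_moves:
  steps: [0, 0, 0, 0, 0, 0, 0, 0, 0, 0, 0, 0, 0, 0, 0, 0, 0, 0, 0, 0, 0, 0, 0, 0, 0, 0, 0, 0, 0, 0, 0, 0]
  jaw: 255
  newtons: 30

```text
clock: 2.98
position: [0.5179, 0.0738, 0.0494]
ee_rot: [0.0, 1.0, 0.017, 0.001]
contact_force: [0.1, -0.5, 6.7]
width: 0.0152
gripper_force: 29.1
```

apply_moves:
  steps: [-0.7, -0.4, 0.1, 0, -1.3, -0.95, 0.2, 0, -1.9, -1.6, 0.2, 0, -2.35, -2.3, 0.2, 0, -2.7, -3.05, 0.2, 0, -3.0, -3.8, 0.2, 0, -3.1, -4.65, 0.2, 0, -3.15, -5.5, 0.2, 0]

```text
clock: 3.65
position: [0.4779, 0.0226, 0.0494]
ee_rot: [-0.004, 1.0, 0.017, -0.008]
contact_force: [-11.0, 10.7, 9.8]
width: 0.0147
gripper_force: 32.3
```

apply_moves:
  steps: [0, 0, 0, 0, 0, 0, 0, 0, 0, 0, 0, 0]

```text
clock: 3.9
position: [0.4777, 0.0209, 0.0493]
ee_rot: [-0.002, 1.0, 0.017, -0.008]
contact_force: [-10.8, 5.0, 8.7]
width: 0.0149
gripper_force: 31.9
```

apply_moves:
  steps: [0, 0, 0, 0, 0, 0, 0, 0, 0, 0, 0, 0, 0, 0, 0, 0]
  jaw: 60

```text
clock: 4.23
position: [0.4866, 0.0186, 0.0506]
ee_rot: [0.0, 1.0, 0.017, 0.001]
contact_force: [0.3, 0.0, -0.4]
width: 0.0623
gripper_force: 0.0
```

apply_moves:
  steps: [0, 0, 4, 0, 0, 0, 8, 0, 0, 0, 8, 0, 0, 0, 8, 0]

```text
clock: 4.57
position: [0.4884, 0.0184, 0.1329]
ee_rot: [0.0, 1.0, 0.017, 0.003]
contact_force: [-0.1, 0.2, 0.4]
width: 0.0649
gripper_force: 0.0
```

```bash
python3 - <<'E'
from h import *
im=get_image('wrist')[:,:,::-1]; cv2.imwrite('pics/w2.png',im); c=calibration('wrist'); print(get_state()['position'],c)
import json;json.dump({k:np.asarray(v).tolist() for k,v in c.items()},open('w2.json','w'))
save('top','t2.png')
E
```

```text
[0.48661924 0.01858905 0.1311735 ] {'fx': 309.70691628693146, 'fy': 309.70691628693146, 'cx': 318.8063265436756, 'cy': 203.17667184798432, 'xyz': array([0.55525511, 0.02094081, 0.27487576]), 'rotation': array([ 0.71225738, -0.09787165,  0.09404718, -0.68866951])}
```

View pics/w2.png

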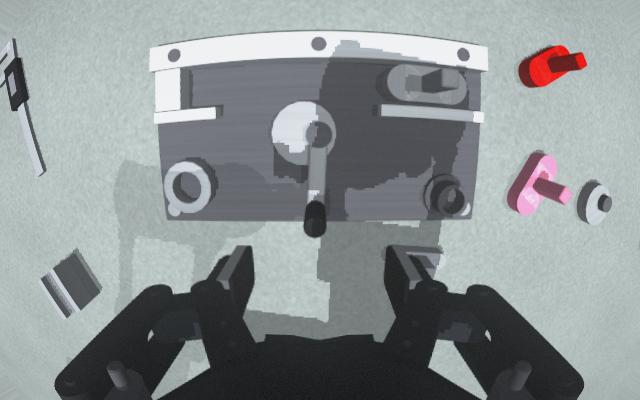

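Wrist view: the handle now points along the line, with the pin top at about (314.5,229) and the cap at (319,134). The gauge is still at the entry, stem top about (450,81).

```bash
python3 - <<'E'
from h import *
import json
c=json.load(open('w2.json'))
p=whit(c,314.5,229,.081);q=whit(c,319,134,.04);s=whit(c,448,81,.077)
a,b=whit(c,174,55,.034),whit(c,463,55,.034)
print(p,q,s); d=p-q; f=a-b
print('handle from fixture y deg', np.degrees(np.arctan2(-d[0],d[1])-np.arctan2(-f[0],f[1])))
t=calibration('top'); print(hit(t,297,186,.034))
E
```

```text
[0.48318196 0.02121791 0.081     ] [0.54376785 0.02021139 0.04      ] [ 0.58723509 -0.06411432  0.077     ]
handle from fixture y deg 87.12107315228128
[0.6168448  0.02203938 0.034     ]
```

apply_moves:
  steps: [3, -2.5, 0, 0, 6, -5, 0, 0, 9, -7.5, 0, 0, 10.4, -8.5, 0, 0, 10.4, -8.5, -2, 0, 10.4, -8.5, -6, 0, 10.4, -8.5, -8.4, 0, 10.4, -8.5, -8.4, 0]
  jaw: 0

```text
clock: 5.33
position: [0.5841, -0.0652, 0.0393]
ee_rot: [-0.002, 1.0, 0.017, -0.007]
contact_force: [-0.0, -0.7, -1.2]
width: 0.0855
gripper_force: 0.0
```

apply_moves:
  steps: [0, 0, 0, 0, 0, 0, 0, 0, 0, 0, 0, 0, 0, 0, 0, 0, 0, 0, 0, 0, 0, 0, 0, 0, 0, 0, 0, 0, 0, 0, 0, 0]
  jaw: 255
  newtons: 25

```text
clock: 6.0
position: [0.5906, -0.0665, 0.0476]
ee_rot: [0.0, 1.0, 0.017, 0.001]
contact_force: [0.3, -1.3, 6.2]
width: 0.0139
gripper_force: 30.7
```

apply_moves:
  steps: [0, 0.4, 0, 0, -0.05, 1.2, 0, 0, -0.08, 2, 0, 0, -0.1, 2.8, 0, 0, -0.13, 3.6, 0, 0, -0.16, 4.4, 0, 0, -0.19, 5.2, 0, 0, -0.21, 5.7, 0, 0]

```text
clock: 6.67
position: [0.5892, -0.0104, 0.0477]
ee_rot: [0.002, 1.0, 0.018, 0.002]
contact_force: [0.4, -5.9, 5.0]
width: 0.0134
gripper_force: 30.6
```

Low forces, so I'll continue past the roller.

apply_moves:
  steps: [0, 0.4, 0, 0, -0.05, 1.2, 0, 0, -0.08, 2, 0, 0, -0.1, 2.8, 0, 0, -0.13, 3.6, 0, 0, -0.16, 4.4, 0, 0, -0.19, 5.2, 0, 0, -0.21, 5.7, 0, 0]

```text
clock: 7.33
position: [0.5871, 0.0467, 0.0477]
ee_rot: [0.002, 1.0, 0.018, 0.002]
contact_force: [1.3, -5.4, 5.7]
width: 0.0135
gripper_force: 30.7
```

apply_moves:
  steps: [0, 0.4, 0, 0, -0.05, 1.2, 0, 0, -0.08, 2, 0, 0, -0.1, 2.8, 0, 0, -0.13, 3.6, 0, 0, -0.16, 4.3, 0, 0, -0.18, 4.8, 0, 0, -0.19, 5.0, 0, 0]

```text
clock: 8.0
position: [0.5851, 0.0967, 0.0477]
ee_rot: [0.002, 1.0, 0.018, 0.002]
contact_force: [0.1, -5.6, 5.5]
width: 0.0134
gripper_force: 30.7
```

apply_moves:
  steps: [0, 0.1, 0, 0, 0, 0.2, 0, 0, 0, 0.2, 0, 0, 0, 0.2, 0, 0]

```text
clock: 8.33
position: [0.5851, 0.0982, 0.0477]
ee_rot: [0.001, 1.0, 0.018, 0.001]
contact_force: [0.6, -5.5, 6.2]
width: 0.0133
gripper_force: 30.8
```

apply_moves:
  steps: [0, 0.1, 0, 0, 0, 0.2, 0, 0, 0, 0.3, 0, 0, 0, 0.3, 0, 0]

```text
clock: 8.67
position: [0.585, 0.101, 0.0477]
ee_rot: [0.002, 1.0, 0.018, 0.001]
contact_force: [-0.7, -5.7, 5.2]
width: 0.0136
gripper_force: 30.8
```

apply_moves:
  steps: [0, 0.1, 0, 0, 0, 0.2, 0, 0, 0, 0.3, 0, 0, 0, 0.3, 0, 0]

```text
clock: 9.0
position: [0.5851, 0.1025, 0.0478]
ee_rot: [0.003, 1.0, 0.018, 0.001]
contact_force: [-0.3, -10.1, 7.0]
width: 0.0131
gripper_force: 31.0
```

The force rose to 10 N, so the gauge is at the stop. I'll release, rise and check.

apply_moves:
  steps: [0, -0.2, 0, 0, 0, -0.2, 0, 0, 0, -0.2, 0, 0, 0, -0.2, 0, 0, 0, -0.2, 0, 0, 0, -0.2, 0, 0]
  jaw: 0

```text
clock: 9.5
position: [0.5836, 0.1041, 0.0462]
ee_rot: [-0.0, 1.0, 0.017, -0.0]
contact_force: [0.1, -0.7, 0.1]
width: 0.084
gripper_force: 0.0
```

apply_moves:
  steps: [0, 0, 2, 0, 0, 0, 5, 0, 0, 0, 9, 0, 0, 0, 12, 0, -4, 0, 12, 0, -7, 0, 12, 0, -8, 0, 12, 0, -8, 0, 12, 0]

```text
clock: 10.17
position: [0.5006, 0.104, 0.1666]
ee_rot: [-0.0, 1.0, 0.018, -0.001]
contact_force: [-1.0, 0.3, 0.7]
width: 0.0855
gripper_force: 0.0
```

```bash
python3 - <<'E'
from h import *
im=save('wrist','w3.png'); c=calibration('wrist'); s=get_state(); print(s['position'],s['contact_force'])
import json;json.dump({k:np.asarray(v).tolist() for k,v in c.items()},open('w3.json','w'))
E
```

```text
[0.50320673 0.10400443 0.16670548] [ 0.4098165   1.02285136 -0.6983242 ]
```

View pics/w3.png

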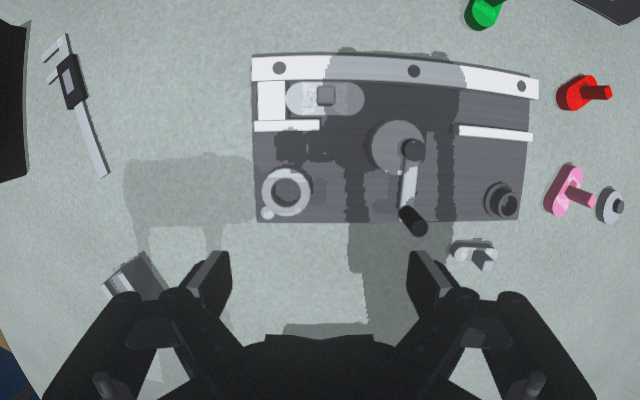

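The gauge is upright with its end touching the stop at (286,98), stem at (326,95). Pin top is at (417,226) and the cap at (413,149).

```bash
python3 - <<'E'
from h import *
import json
c=json.load(open('w3.json'))
p=whit(c,417.5,226,.081);q=whit(c,413,149,.04);s=whit(c,326,95,.077)
a,b=whit(c,279,68,.034),whit(c,521,86,.034)
d=p-q; f=a-b; print(p,q,s)
an=np.degrees(np.arctan2(-d[0],d[1])-np.arctan2(-f[0],f[1])); print(an)
th=np.arctan2(-f[0],f[1]); r=s-[.5515,.0203,0]; print(r[0]*np.cos(th)+r[1]*np.sin(th), -r[0]*np.sin(th)+r[1]*np.cos(th))
if abs(an-90)<10: print(sign_off())
E
```

```text
[0.4911363  0.02293605 0.081     ] [0.54969328 0.02065547 0.04      ] [0.58989889 0.10152013 0.077     ]
85.6811587961058
0.04133330524512961 0.07976680147865453
the job is handed in; nothing more can be done
None
```

The job is handed in after about 10 s on the robot's clock: the last wrist image puts the handle about 4° off its line and the gauge against the end stop (fixture y about 80 mm), with the gripper open and clear of everything.

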